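# Lay the clean serving tools in the utensil tray

## Robot

A 6-joint arm with a two-finger parallel gripper is mounted at the origin on the work surface. World frame = base frame: x ahead of the robot, y to its left, z up, the work surface at z = 0. Lengths are in m, angles in rad, forces in N, time in s.
With the tool pointing down it reaches from about 0.325 to 0.775 m from the base axis. Payload 5.5 kg.
Tool frame: the origin (TCP) lies between the finger pads; the fingertips stand 8 mm ahead of it and the grasp point (between the pads) lies 11 mm behind it (tcp_to_tips is the distance from the TCP to the fingertips, in m); z points along the fingers, y is the line along which they close (so a half turn about z gives the same grasp; the last joint's range is limited). The gripper opens to 88 mm and grips with 3 to 60 N. Pads are 20 mm wide; open, the fingers measure 115 mm over their backs; the gripper's body (75 mm by 178 mm) begins 61 mm behind the grasp point.
Start: joints at [-1.333, 0.091, 1.231, -0, 1.82, -0.057], TCP at [0.174, -0.574, 0.231] pointing down, gripper open.
Joint ranges: [-2.87, 2.87], [-0.86, 2.18], [0.17, 2.46], [-1.51, 4.65], [0.06, 2.69], [-2.65, 2.65]. Speed limits (rad/s): [2.57, 2.57, 3.01, 3.14, 3.14, 3.14].

## Interface

Orientations are given as a unit quaternion [w, x, y, z].
In Python, from bench import * gives the robot as it stands. Calls block until the motion is done:
- move_to(position, orientation): joint-space move of the TCP to a pose.
- move_l(position, speed=0.15, orientation=None): straight line of the TCP; orientation=None keeps the orientation; speed is the mean speed in m/s.
- movej(angles): joint-space move.
- gripper_open() and close(): open the fingers fully, or close them until they stop; the grip force is fixed at half the most.
- hold(seconds).
- inverse_kinematics(position, orientation): joint angles nearest the present ones, or None.
- state(): the state.
- get_image(name): name is "scene" or "top" or "wrist"; returns a dict with "frame" (384x512x3 uint8, blue, green, red), "depth" (384x512 float32, m along the optical axis (not along the pixel's ray), 0 where there is no reading), "camera_matrix" (3x3 intrinsics, pixels), "view" (4x4, takes a point from world to camera coordinates). Camera axes: x right, y up, looking along -z (the intrinsics and any distortion apply to the point x, -y, -z); pixel columns grow to the right and rows downward; lengths in m; the calibration is good to about 2 mm. The wrist camera is an equidistant fisheye: a pixel r from the principal point sees the ray r / f radians off the axis. A picture is of the moment at which its call begins.
A pose or a line that the arm cannot do raises IKError and nothing moves.
- job_done(): hands the job in; it is judged then, once.
The state is a dict: "time": time; "joint_pos": joint angles; "dq": joint speeds; "joint_torque": joint torques, N m; "ee_pos": TCP position; "ee_rot": TCP orientation; "ft_force": force on the tool from outside, world axes, zero at the start; "moment": the same for the moment, N m; "finger_gap": finger opening in m; "finger_force": force on a finger pad.
Only numpy, scipy, OpenCV 4.12 (cv2) and the standard library are available. Lean on these libraries where they do the work, as an engineer would, in place of code of your own. Each camera call takes 0.05 s, during which the arm holds its last target. There are 200 camera calls.

## Task

Take the black turner and the red spoon off the sloping drainer and lay them in the wooden utensil tray, one in each lane (either way), flat on the floor of the lane, right way up as on the drainer, straight along it, and both with the handle towards the tray's blue end. Set them down gently, do not let them drop or flop, and leave the cup, bowl and mug where they stand.

Things in the scene. Friction and masses are not known exactly. Their poses are not given: they have to be found in the camera images.
- turner_mid (a point): black slotted turner, 200 mm long, its flat underside on the drainer. This point: middle of its length and width, 7 mm above the underside, half-way up the handle (20 mm wide, 14 mm thick, from 100 mm behind this point to 35 mm ahead). Own x runs from handle to head, z out of the upper face, y across. Head: blade 52 mm wide, 8 mm thick.
- turner_handle_end (a point): free end of the turner's handle, 100 mm from its middle, 7 mm above the underside; axes as the turner's. On the drainer the turner's handle is at the low end (far from the robot)
- spoon_mid (a point): red serving spoon, 200 mm long, its flat underside on the drainer. This point: middle of its length and width, 7 mm above the underside, half-way up the handle (20 mm wide, 14 mm thick, from 100 mm behind this point to 35 mm ahead). Own x runs from handle to head, z out of the upper face, y across. Head: round bowl 52 mm wide, 16 mm high.
- spoon_handle_end (a point): free end of the spoon's handle, 100 mm from its middle, 7 mm above the underside; axes as the spoon's. On the drainer the spoon lies the other way about: handle at the high end
- drainer: fixed white draining board, 250 mm wide, sloping up at 35 degrees towards its own +x (which points roughly back at the robot), 160 mm high at that end; origin on the counter under its middle. Turner and spoon lie along the slope side by side, about 120 mm apart; which is on which side varies.
- drainer_mid (a point): middle of the slope, in the plane of the utensils' undersides, 90 mm over the counter (axes as drainer). The board's face is 8 mm below this plane: they rest on two grey cross ribs 65 mm up- and down-slope, free below the middle of the handle. A grey lip at the low end, 14 mm above this plane, stops them sliding.
- tray: fixed pale wooden tray, 252 mm long (own x), 206 mm wide (y), 24 mm high; origin at the middle of its underside; inner floor 6 mm above it. A dividing wall at y = 0 makes two lanes, each 240 x 94 mm inside, centred at y = +50 and -50 mm; walls 6 mm thick, 18 mm above the floor. The end wall at -x (nearest the robot) is blue.
- travel_cup: bystander: white and blue travel cup, 72 mm across, 170 mm high, standing loose beyond the work; origin at the middle of its underside
- fruit_bowl: bystander: orange bowl, 110 mm across, 60 mm high, loose; origin at the middle of its underside
- mug: bystander: white mug, 80 mm across, 90 mm high, loose; origin at the middle of its underside
- turner: the turner as a whole; origin on its underside, 7 mm below turner_mid, axes the same; about 70 g
- spoon: the spoon as a whole; origin on its underside, 7 mm below spoon_mid, axes the same; about 70 g
Mind the look-alikes: they are no part of the job. Of the things that look like the spoon, the middle-sized one is meant. There is more than one size of the turner; the job needs the smaller.

How it is judged:
By the outcome, as a careful person would: the job done as asked, in the order asked, and still so for the second after the job is handed in, with the robot touching nothing.
It also fails if it takes over 64 s, if anything falls off the work surface, if the arm or the gripper's body presses on something with over 40 N, if the wrist force passes 120 N, or if a joint passes its speed limit or range.

## Working session

There is one attempt and no reset: what is moved stays moved. The work goes in short steps, each a Python script; the robot and the scene stay as the last script left them, time stands still between calls to the robot, and variables do not carry over. Pictures are saved under pics/ and viewed, at most 10 in all, crops included, and the job is handed in when it is done.

```bash
mkdir -p pics; ls; python3 - <<'E'
from bench import *
import cv2,numpy as np
for n in ("scene","top"):
    d=get_image(n); cv2.imwrite(f"pics/{n}0.png",cv2.resize(d["frame"],(800,600),interpolation=cv2.INTER_CUBIC)); np.savez(f"/tmp/{n}0.npz",**{k:np.array(v) for k,v in d.items()})
    print(n,d["camera_matrix"],d["view"],[k for k in d])
print(state())
E
```

```text
pics
scene [[418.55006346   0.         263.94900548]
 [  0.         418.55006346 187.0192305 ]
 [  0.           0.           1.        ]] [[ 0.69398357  0.71998831  0.00190773 -0.3941933 ]
 [-0.54742376  0.52592696  0.65094397  0.16928044]
 [ 0.46766872 -0.45278876  0.75912338 -1.54543705]
 [ 0.          0.          0.          1.        ]] ['frame', 'depth', 'camera_matrix', 'view']
top [[452.88205331   0.         266.29017301]
 [  0.         452.88205331 190.7857546 ]
 [  0.           0.           1.        ]] [[ 0.02852404 -0.99955686  0.00851227  0.08497402]
 [ 0.98385424  0.02957911  0.17651034 -0.5318469 ]
 [-0.17668391  0.00334005  0.98426198 -1.31153902]
 [ 0.          0.          0.          1.        ]] ['frame', 'depth', 'camera_matrix', 'view']
{'time': 0.1, 'joint_pos': array([-1.33267659e+00,  9.17879086e-02,  1.23175027e+00,  1.45244194e-05,
        1.81977187e+00, -5.66759293e-02]), 'dq': array([-0.00053886, -0.0022194 , -0.00287326, -0.00193727, -0.00102739,
       -0.00169027]), 'joint_torque': array([ 2.31170619e-03, -4.47857237e+01, -4.07570601e+01,  7.00319745e-02,
        2.84671469e-02, -9.78837534e-05]), 'ee_pos': array([ 0.17428688, -0.57387926,  0.22962591]), 'ee_rot': array([-8.55802110e-04,  9.89155966e-01,  1.46866394e-01, -7.07848197e-05]), 'ft_force': array([ 0.1427492 ,  0.00926273, -0.69048757]), 'moment': array([ 0.01942729, -0.01811   , -0.00422251]), 'finger_force': 0.0, 'finger_gap': 0.08765679669577511}
```

View pics/scene0.png

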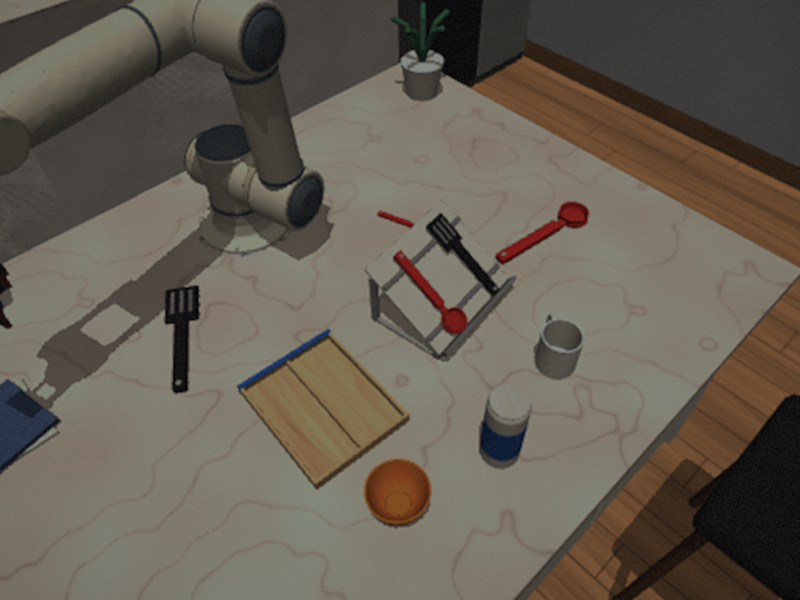

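View pics/top0.png

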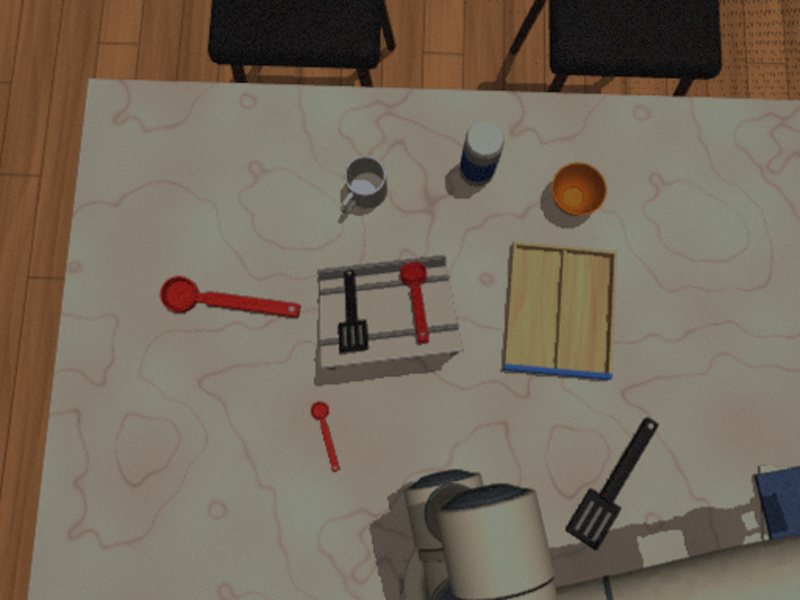

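Candidates, by their pixel in the 800x600 top view:
- **Red spoons:** large one on the counter (180,295)-(300,310), middle-sized one on the drainer (413,272)-(422,340), small one on the counter (320,410)-(335,470).
- **Black turners:** smaller one on the drainer (350,272)-(352,350), larger one on the counter (650,425)-(595,530).

I choose the two on the drainer. They fit the described sizes, and each handle points the way described: turner's low, spoon's high. The tray's blue end is at (557,372).

```bash
cat > vis.py <<'E'
import numpy as np, cv2
def cloud(d):
    """world xyz for every pixel (NaN without depth)"""
    K=d["camera_matrix"]; V=d["view"]; D=d["depth"].astype(float)
    v,u=np.mgrid[:D.shape[0],:D.shape[1]]
    P=np.stack([(u-K[0,2])/K[0,0]*D,-(v-K[1,2])/K[1,1]*D,-D],-1)
    W=(P-V[:3,3])@V[:3,:3]; W[D<=0]=np.nan
    return W
def rays(d,uv):
    K=d["camera_matrix"]; V=d["view"]; uv=np.asarray(uv,float)
    r=np.c_[(uv[:,0]-K[0,2])/K[0,0],-(uv[:,1]-K[1,2])/K[1,1],-np.ones(len(uv))]
    return -V[:3,:3].T@V[:3,3], r@V[:3,:3]
def on_plane(d,uv,n,p):
    c,r=rays(d,uv); n=np.asarray(n); t=((np.asarray(p)-c)@n)/(r@n)
    return c+r*t[:,None]
def project(d,P):
    K=d["camera_matrix"]; V=d["view"]; p=np.atleast_2d(P)@V[:3,:3].T+V[:3,3]
    return np.c_[K[0,2]-K[0,0]*p[:,0]/p[:,2],K[1,2]+K[1,1]*p[:,1]/p[:,2]]
def masks(d):
    h=cv2.cvtColor(d["frame"],cv2.COLOR_BGR2HSV); H,S,Vv=[h[...,i].astype(int) for i in range(3)]
    return dict(red=((H<7)|(H>173))&(S>150)&(Vv>50), black=(Vv<45),
      wood=(H>12)&(H<30)&(S>70)&(Vv>60), blue=(H>100)&(H<125)&(S>120)&(Vv>60), orange=(H>=7)&(H<14)&(S>170))
E
python3 - <<'E'
import numpy as np,cv2
from vis import *
for n in ("scene","top"):
    d=dict(np.load(f"/tmp/{n}0.npz")); W=cloud(d); M=masks(d)
    print(n,"counter z",np.nanmedian(W[330:340,60:100,2]) if n=="top" else np.nanmedian(W[340:360,120:200,2]), "depth ok",np.mean(d["depth"]>0))
    for c in M:
        k,l,s,_=cv2.connectedComponentsWithStats(M[c].astype(np.uint8))
        for i in range(1,k):
            if s[i,4]<60: continue
            p=W[l==i]; p=p[~np.isnan(p[:,0])]
            if len(p)==0 : continue
            m=np.median(p,0)
            if not(0.1<m[0]<1 and abs(m[1])<.6): continue
            print(c,s[i],m.round(3),np.percentile(p,[2,98],axis=0).round(3).tolist())
E
```

```text
scene counter z -0.001555175390741444 depth ok 0.9961598714192709
red [318 130  59  39 552] [0.519 0.488 0.016] [[0.497, 0.33, 0.004], [0.559, 0.593, 0.023]]
red [242 136  22   9  62] [0.247 0.254 0.008] [[0.204, 0.238, 0.003], [0.285, 0.27, 0.013]]
red [252 161  47  52 487] [0.537 0.095 0.085] [[0.441, 0.077, 0.042], [0.593, 0.127, 0.152]]
black [ 139    4   44   51 1014] [0.214 0.004 0.523] [[0.166, -0.039, 0.458], [0.223, 0.059, 0.573]]
black [ 19  19 111  75 677] [ 0.137 -0.215  0.503] [[0.1, -0.359, 0.49], [0.169, -0.067, 0.538]]
black [184 112  23  34 433] [0.209 0.042 0.161] [[0.184, -0.004, 0.106], [0.217, 0.099, 0.208]]
black [273 137  47  53 433] [0.483 0.216 0.11 ] [[0.417, 0.183, 0.046], [0.575, 0.243, 0.151]]
black [  0 169   7  19  76] [ 0.183 -0.492  0.321] [[0.176, -0.504, 0.304], [0.188, -0.483, 0.343]]
black [106 183  21  68 732] [ 0.181 -0.282  0.012] [[0.082, -0.361, 0.003], [0.311, -0.208, 0.021]]
black [  5 250  22  17 133] [ 0.143 -0.582  0.016] [[0.113, -0.599, 0.012], [0.173, -0.566, 0.019]]
wood [ 154  213  108  100 5524] [ 0.531 -0.19   0.005] [[0.403, -0.2
[... 1056 characters left out ...]
, 0.023]]
black [262 301  41  12 149] [0.208 0.058 0.189] [[0.189, 0.005, 0.169], [0.217, 0.098, 0.204]]
black [483 304  11  41  79] [ 0.154 -0.564  0.011] [[0.106, -0.574, 0.003], [0.21, -0.551, 0.021]]
black [281 310  57  17 336] [0.215 0.027 0.554] [[0.193, -0.026, 0.378], [0.224, 0.063, 0.569]]
wood [352 103  37  36 396] [ 0.757 -0.211  0.013] [[0.705, -0.266, -0.003], [0.811, -0.161, 0.065]]
wood [ 322  155   73   83 5296] [ 0.527 -0.183  0.007] [[0.413, -0.284, 0.0], [0.645, -0.082, 0.026]]
blue [323 233  68  10 228] [ 0.398 -0.175  0.025] [[0.389, -0.272, 0.006], [0.407, -0.076, 0.032]]
orange [354 105  34  32 668] [ 0.775 -0.227  0.027] [[0.717, -0.259, 0.006], [0.804, -0.17, 0.058]]
```

```bash
cat > meas.py <<'E'
from vis import *
def comp(mask,W,c,r=.13):
    k,l,s,_=cv2.connectedComponentsWithStats(mask.astype(np.uint8)); best=None
    for i in range(1,k):
        m=np.nanmedian(W[l==i],0)
        if s[i,4]>60 and np.linalg.norm(m[:2]-c)<r and (best is None or s[i,4]>best[0]): best=(s[i,4],l==i)
    return best[1]
def utensil(d,col,c,yaw,off):
    """in-plane rectangle of the handle + ends. frame: a down-slope->up, b across, n normal"""
    a=np.array([np.cos(yaw)*np.cos(S),np.sin(yaw)*np.cos(S),np.sin(S)])
    n=np.array([-np.cos(yaw)*np.sin(S),-np.sin(yaw)*np.sin(S),np.cos(S)]); b=np.cross(n,a)
    m=comp(masks(d)[col],cloud(d),c); v,u=np.nonzero(m)
    P=on_plane(d,np.c_[u,v],n,n*(off+.014)); return np.c_[P@a,P@b],(a,b,n),m
S=np.radians(35)
E
python3 - <<'E'
from meas import *
D={n:dict(np.load(f"/tmp/{n}0.npz")) for n in ("scene","top")}
C=dict(black=(.475,.218),red=(.54,.098))
# drainer yaw/plane from depth of white board + ribs: free plane fit
for n,d in D.items():
    W=cloud(d); M=masks(d); Q=W.reshape(-1,3)
    ok=(Q[:,0]>.44)&(Q[:,0]<.57)&(Q[:,1]>.06)&(Q[:,1]<.26)&(Q[:,2]>.04)
    sat=(M["red"]|M["black"]).ravel(); 
    p=Q[ok&~sat]
    for _ in range(4):
        A=np.c_[p[:,:2],np.ones(len(p))]; k=np.linalg.lstsq(A,p[:,2],rcond=None)[0]; e=p[:,2]-A@k; p=p[abs(e)<max(.004,1.5*e.std())]
    print(n,"board slope deg",np.degrees(np.arctan(np.hypot(*k[:2]))),"upslope yaw",np.degrees(np.arctan2(k[1],k[0])),"rms",e.std())
    nn=np.array([-k[0],-k[1],1]);nn/=np.linalg.norm(nn); print("  plane off",k[2]*nn[2], nn)
    for c in C:
        m=comp(M[c],W,C[c]); m=cv2.erode(m.astype(np.uint8),np.ones((3,3)))>0
        q=W[m]; q=q[~np.isnan(q[:,0])]; u,s,vt=np.linalg.svd(q-q.mean(0)); a=vt[0]*np.sign(vt[0][2])
        print("  ",c,"axis yaw",np.degrees(np.arctan2(a[1],a[0])),"slope",np.degrees(np.arcsin(a[2])),"height over board: ",np.percentile(q@nn-k[2]*nn[2],[10,50,90]).round(4))
    # tray: ray cast wood+blue contour on z=.024
    m=comp(M["wood"],W,(.53,-.185),.05)|comp(M["blue"],W,(.4,-.18),.05); m=cv2.morphologyEx(m.astype(np.uint8),cv2.MORPH_CLOSE,np.ones((5,5)))
    v,u=np.nonzero(m); P=on_plane(d,np.c_[u,v],[0,0,1],[0,0,.024])[:,:2]
    r=cv2.minAreaRect((P*1000).astype(np.float32)); print("  tray",r)
    B=W[comp(M["blue"],W,(.4,-.18),.05)]; B=B[~np.isnan(B[:,0])];vx=cv2.fitLine(B[:,:2].astype(np.float32),cv2.DIST_HUBER,0,.01,.01).ravel(); print("  blue dir",np.degrees(np.arctan(-vx[0]/vx[1])),vx[2:])
E
```

```text
scene board slope deg 34.82789302448347 upslope yaw -171.444908180498 rms 0.0019732003542578653
  plane off 0.36087136948206994 [0.56475864 0.08495899 0.82087127]
   black axis yaw -170.79823604970616 slope 33.25751077774384 height over board:  [0.0168 0.0209 0.0235]
   red axis yaw -168.78784039879454 slope 37.71320284643515 height over board:  [0.0127 0.0189 0.0234]
  tray ((523.457275390625, -186.97450256347656), (208.60044860839844, 262.0813903808594), 86.21992492675781)
  blue dir -3.5006468 [ 0.39751235 -0.1811841 ]
top board slope deg 35.04461639769786 upslope yaw -171.66423249590042 rms 0.001890930546167895
  plane off 0.3657742717005829 [0.56814784 0.08324606 0.81870515]
   black axis yaw -172.27890383695075 slope 32.26467941260842 height over board:  [0.0142 0.0195 0.0233]
   red axis yaw -171.6939695853695 slope 37.549699031449904 height over board:  [0.0128 0.0195 0.0239]
  tray ((520.8809814453125, -181.33099365234375), (209.38876342773438, 255.43638610839844), 86.31441497802734)
  blue dir -3.6290612 [ 0.39821908 -0.17537586]
```

```bash
python3 - <<'E'
from meas import *
D={n:dict(np.load(f"/tmp/{n}0.npz")) for n in ("scene","top")}
C=dict(black=(.475,.218),red=(.54,.098)); OFF=dict(scene=.3609+.008,top=.3658+.008)
yaw=np.radians(-171.5); R={}
for n,d in D.items():
    for c in C:
        q,(a,b,nn),m=utensil(d,c,np.array(C[c]),yaw,OFF[n])
        # handle: turner low part (small a), spoon high part
        lo,hi=np.percentile(q[:,0],[.5,99.5]); 
        sel=(q[:,0]<lo+.11)&(q[:,0]>lo+.01) if c=="black" else (q[:,0]>hi-.11)&(q[:,0]<hi-.01)
        vx=cv2.fitLine(q[sel].astype(np.float32),cv2.DIST_HUBER,0,.01,.01).ravel(); ang=np.arctan(vx[1]/vx[0])
        am=(lo+hi)/2; bm=vx[3]+(am-vx[2])*np.tan(ang); 
        res=(q[sel,1]-vx[3]-(q[sel,0]-vx[2])*np.tan(ang)); 
        mid=am*a+bm*b+(OFF[n]+.007)*nn; R[n,c]=mid
        print(n,c,"len",round(hi-lo,4),"handle width",np.ptp(np.percentile(res,[2,98])).round(4),"ang off",np.degrees(ang).round(2),"mid",mid.round(4),"ab",round(am,4),round(bm,4))
        print("   head width",[np.ptp(np.percentile(q[abs(q[:,0]-x)<.008,1],[1,99])).round(3) for x in (lo+.03,hi-.03)])
for c in C: print(c,((R["scene",c]+R["top",c])/2).round(4))
d=D["top"]; f=cv2.resize(d["frame"][150:250,190:310],None,fx=5,fy=5,interpolation=cv2.INTER_CUBIC)
f=cv2.convertScaleAbs(f,alpha=1.8)
for c in C:
    for k in (-.1,0,.1):
        p=project(d,R["top",c]+a*k)[0]; cv2.drawMarker(f,tuple(int(x) for x in ((p-[190,150])*5+2)),(0,255,0),cv2.MARKER_CROSS,18,2)
cv2.imwrite("pics/crop1.png",f)
E
```

```text
scene black len 0.1961 handle width 0.0231 ang off -0.03 mid [0.495  0.2143 0.0939] ab -0.3731 -0.1388
   head width [np.float64(0.023), np.float64(0.05)]
scene red len 0.1952 handle width 0.0214 ang off 0.28 mid [0.5129 0.0943 0.094 ] ab -0.373 -0.0174
   head width [np.float64(0.054), np.float64(0.022)]
top black len 0.2036 handle width 0.0182 ang off 0.17 mid [0.4915 0.219  0.1019] ab -0.3663 -0.1439
   head width [np.float64(0.015), np.float64(0.05)]
top red len 0.2049 handle width 0.0171 ang off 0.48 mid [0.5118 0.0994 0.1002] ab -0.3692 -0.0227
   head width [np.float64(0.048), np.float64(0.018)]
black [0.4932 0.2166 0.0979]
red [0.5123 0.0969 0.0971]
```

View pics/crop1.png

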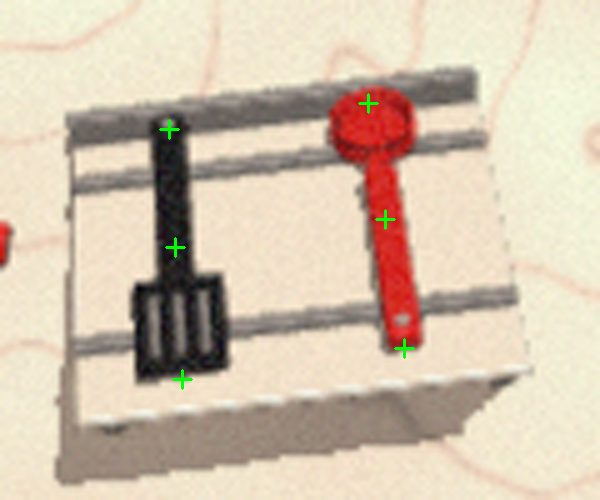

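The crop shows the slotted turner with its handle at the lip end (170,125) and its head up-slope (180,330). The round spoon has its bowl at the lip end (372,115) and its handle high (405,345). Lengths come out near 200 mm, head widths near 50 mm, separation about 121 mm and height about 97 mm, all as described, so the choice stands. Next I plan the poses and check IK.

```bash
cat > plan.py <<'E'
import numpy as np
from scipy.spatial.transform import Rotation as Rot
S=np.radians(35); YD=np.radians(-171.5)   # up-slope yaw
up=np.array([np.cos(YD)*np.cos(S),np.sin(YD)*np.cos(S),np.sin(S)]); n=np.array([-np.cos(YD)*np.sin(S),-np.sin(YD)*np.sin(S),np.cos(S)])
MID=dict(turner=np.array([.4932,.2166,.0979]),spoon=np.array([.5123,.0969,.0971]))
YT=np.radians(-3.7); TR=np.array([.522,-.184,0.])
tx=np.array([np.cos(YT),np.sin(YT),0]); ty=np.array([-np.sin(YT),np.cos(YT),0])
LANE=dict(turner=-.05,spoon=.05); SH=.008; UP=.003
def q(R): x=R.as_quat(); return np.r_[x[3],x[:3]]
def frame(x,z): return np.c_[x,np.cross(z,x),z]
def tool(obj,sgn): # tool z=-obj z, tool y=sgn*obj y
    y=sgn*obj[:,1]; z=-obj[:,2]; return q(Rot.from_matrix(np.c_[np.cross(y,z),y,z]))
def pick(u,sgn):
    x=up if u=="turner" else -up
    return MID[u]+SH*x+UP*n, tool(frame(x,n),sgn)
def place(u,sgn):
    z=np.array([0,0,1.]); return TR+LANE[u]*ty+SH*tx+z*(.006+.007+UP), tool(frame(tx,z),sgn)
E
python3 - <<'E'
from bench import *; from plan import *
for u in MID:
  for s in (1,-1):
    p,o=pick(u,s); P,O=place(u,s)
    for nm,x,r in (("pre",p+.1*n,o),("pick",p,o),("hov",P+[0,0,.16],O),("place",P,O)):
        j=inverse_kinematics(x,r); print(u,s,nm,x.round(3),None if j is None else np.round(j,2))
print([float(np.linalg.norm(x)) for x in (TR,)])
E
```

```text
turner 1 pre [0.545 0.224 0.187] [0.29 0.61 0.78 0.11 2.35 1.76]
turner 1 pick [0.488 0.216 0.105] [0.3  0.46 1.12 0.1  2.16 1.75]
turner 1 hov [ 0.527 -0.234  0.176] [-0.48  0.02  1.4  -0.    1.72 -1.98]
turner 1 place [ 0.527 -0.234  0.016] [-0.48  0.09  1.61 -0.    1.44 -1.98]
turner -1 pre [0.545 0.224 0.187] [ 0.29  0.61  0.78  0.11  2.35 -1.38]
turner -1 pick [0.488 0.216 0.105] [ 0.3   0.46  1.12  0.1   2.16 -1.39]
turner -1 hov [ 0.527 -0.234  0.176] [-0.48  0.02  1.4  -0.    1.72  1.16]
turner -1 place [ 0.527 -0.234  0.016] [-0.48  0.09  1.61 -0.    1.44  1.16]
spoon 1 pre [0.577 0.107 0.177] [ 0.13  0.62  0.79 -0.01  2.34 -1.6 ]
spoon 1 pick [0.52  0.098 0.095] [ 0.13  0.47  1.13 -0.01  2.15 -1.59]
spoon 1 hov [ 0.533 -0.135  0.176] [-0.31 -0.05  1.47 -0.    1.72 -1.82]
spoon 1 place [ 0.533 -0.135  0.016] [-0.31  0.02  1.68 -0.    1.43 -1.82]
spoon -1 pre [0.577 0.107 0.177] [ 0.13  0.62  0.79 -0.01  2.34  1.55]
spoon -1 pick [0.52  0.098 0.095] [ 0.13  0.47  1.13 -0.01  2.15  1.55]
spoon -1 hov [ 0.533 -0.135  0.176] [-0.31 -0.05  1.47 -0.    1.72  1.33]
spoon -1 place [ 0.533 -0.135  0.016] [-0.31  0.02  1.68 -0.    1.43  1.33]
[0.55347990026739]
```

```bash
python3 - <<'E'
from bench import *; from plan import *; import cv2
p,o=pick("turner",-1)
move_to(p+.12*n,o); s=state(); print(s["time"],s["ee_pos"]-(p+.12*n),s["ee_rot"],o)
d=get_image("wrist"); cv2.imwrite("pics/w1.png",cv2.convertScaleAbs(d["frame"],alpha=1.6)); np.savez("/tmp/w1.npz",**{k:np.array(v) for k,v in d.items()})
K=d["camera_matrix"];V=d["view"]
def fproj(P):
    c=V[:3,:3]@P+V[:3,3]; v=np.array([c[0],-c[1],-c[2]]); r=np.hypot(v[0],v[1]); th=np.arctan2(r,v[2]); return K[:2,2]+K[0,0]*th*v[:2]/r
for u,x in (("turner",up),("spoon",-up)):
    for k in (-.1,0,.1): print(u,k,fproj(MID[u]+k*x+.007*n).round(1))
E
```

```text
3.2167 [ 0.00037115 -0.00097232  0.00022542] [-0.29968398 -0.0697925   0.95122567 -0.02209613] [-0.29987891 -0.07067852  0.95109441 -0.02228485]
turner -0.1 [257.1 285.9]
turner 0 [257.2 198.8]
turner 0.1 [257.2  92.4]
spoon -0.1 [129.9  99.9]
spoon 0 [137.6 200. ]
spoon 0.1 [150.7 283.2]
```

View pics/w1.png

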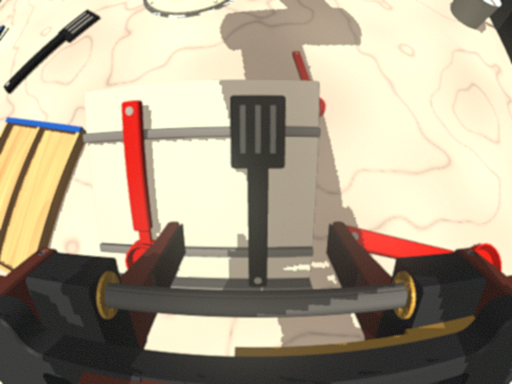

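The wrist view shows the turner centred between the fingers. Its handle end is at about (258,285) against a predicted (257,286), and its head end is at about (258,96) against 92. The spoon end is at (132,102) against (130,100). All agree within about 2 mm, so I grasp.

```bash
python3 - <<'E'
from bench import *; from plan import *
def rep(t):
    s=state(); print(t,round(s["time"],2),s["ee_pos"].round(4),"f",s["ft_force"].round(2),"m",s["moment"].round(2),"gap",round(s["finger_gap"],4),"ff",round(s["finger_force"],1))
p,o=pick("turner",-1); P,O=place("turner",-1)
move_l(p+.015*n,.12); rep("near"); move_l(p,.03); rep("at")
close(); rep("closed")
move_l(p+.1*n,.08); rep("lift")
E
```

```text
near 4.29 [0.4974 0.2172 0.1179] f [-0.24 -0.38  0.19] m [ 0.14 -0.38  0.01] gap 0.0881 ff 0.0
at 4.94 [0.4883 0.2159 0.1049] f [-0.63 -0.75  0.06] m [ 0.1  -0.38 -0.01] gap 0.0877 ff 0.0
closed 5.99 [0.4884 0.2159 0.1049] f [-0.08  0.22  0.56] m [ 0.13 -0.4  -0.04] gap 0.0198 ff 30.0
lift 7.39 [0.5449 0.2243 0.1864] f [ 0.26  0.23 -1.06] m [ 0.08 -0.48  0.05] gap 0.0198 ff 30.0
```

```bash
python3 - <<'E'
from bench import *; from plan import *; import cv2
P,O=place("turner",-1); p,o=pick("turner",-1)
up1=p+.1*n+[-.05,0,.1]
print(inverse_kinematics(up1,o), inverse_kinematics(P+[0,0,.25],O))
move_l(up1,.25); move_to(P+[0,0,.25],O)
move_l(P+[0,0,.10],.25); s=state(); print(s["time"],s["ee_pos"]-P,s["finger_gap"],s["ft_force"])
d=get_image("wrist"); cv2.imwrite("pics/w2.png",cv2.convertScaleAbs(d["frame"],alpha=1.6)); np.savez("/tmp/w2.npz",**{k:np.array(v) for k,v in d.items()})
K=d["camera_matrix"];V=d["view"]
def fproj(P):
    c=V[:3,:3]@P+V[:3,3]; v=np.array([c[0],-c[1],-c[2]]); r=np.hypot(v[0],v[1]); th=np.arctan2(r,v[2]); return K[:2,2]+K[0,0]*th*v[:2]/r
for a in (-.126,.126):
    for b in (-.103,0,.103): print(a,b,fproj(TR+a*tx+b*ty+[0,0,.024]).round(1))
E
```

```text
[ 0.306057    0.47900442  0.78087574  0.14742872  2.48144718 -1.32448861] [-4.77701215e-01  3.77945257e-02  1.22350770e+00 -4.44089210e-16
  1.88029043e+00  1.15767229e+00]
10.8667 [ 0.00072443 -0.00010487  0.10164203] 0.02008356140792717 [ 1.13423926 -0.6274792  -0.93692756]
-0.126 -0.103 [303.7 314.6]
-0.126 0 [208.1 314.7]
-0.126 0.103 [120.9 307.4]
0.126 -0.103 [318.   60.9]
0.126 0 [194.5  60.7]
0.126 0.103 [87.8 72.6]
```

View pics/w2.png

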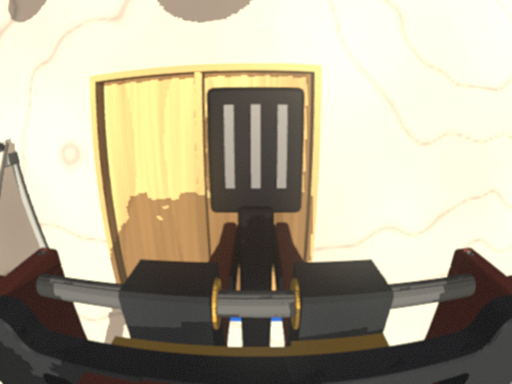

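The wrist view shows the turner held straight, head up (blade 210-303 px wide), with its handle end over the blue wall near (257,320). The tray's far corners are at about (93,78) and (320,67), and the divider's far end is at (198,70). That puts the tray a few mm nearer and further right than I estimated, so I refine it from these pixels.

```bash
python3 - <<'E'
from plan import *; from vis import *
d=dict(np.load("/tmp/w2.npz")); K=d["camera_matrix"];V=d["view"]; f=K[0,0]
def ray(uv):
    e=np.asarray(uv,float)-K[:2,2]; r=np.hypot(*e); th=r/f; v=np.r_[np.sin(th)*e/r,np.cos(th)]; return V[:3,:3].T@np.array([v[0],-v[1],-v[2]])
c=-V[:3,:3].T@V[:3,3]
def at(uv,z): r=ray(uv); return c+r*(z-c[2])/r[2]
m=masks(d)["wood"]; print("cam",c.round(4))
# rim far outer edge: first wood row per column ; side edges per row
M=cv2.morphologyEx(m.astype(np.uint8),cv2.MORPH_OPEN,np.ones((3,3))); k,l,s,_=cv2.connectedComponentsWithStats(M); M=l==1+np.argmax(s[1:,4])
far=np.array([at((u,np.argmax(M[:,u])-.5),.024) for u in range(110,310,4)])
R=np.array([at((np.nonzero(M[v])[0][-1]+.5,v),.024) for v in range(75,180,4)]); L=np.array([at((np.nonzero(M[v])[0][0]-.5,v),.024) for v in range(85,180,4)])
for nm,e in (("far",far),("R",R),("L",L)):
    w=cv2.fitLine(e[:,:2].astype(np.float32),cv2.DIST_HUBER,0,.01,.01).ravel(); dd=w[:2]; 
    print(nm,"yaw",np.degrees(np.arctan2(dd[1],dd[0])).round(2),"tray coords",((w[2:]-TR[:2])@tx[:2]).round(4),((w[2:]-TR[:2])@ty[:2]).round(4), "spread",np.abs(np.cross(dd,e[:,:2]-w[2:])).max().round(4))
# turner: blade sides & tip at its top height (TCP-.003-.007+.008 above)
b=d["frame"]; V8=cv2.cvtColor(b,cv2.COLOR_BGR2GRAY); z=.016+.1016-.010+.008
for uv in ((257,88),(209,150),(302.5,150)):
    q=at(uv,z); print("turner",uv,((q-TR)@tx).round(4),((q-TR)@ty).round(4))
E
```

```text
cam [ 0.6043 -0.24    0.2736]
far yaw 86.19 tray coords 0.1231 -0.0013 spread 0.0005
R yaw -3.21 tray coords 0.0672 -0.1057 spread 0.0007
L yaw -3.88 tray coords 0.0699 0.1016 spread 0.0007
turner (257, 88) 0.0956 -0.0515
turner (209, 150) 0.0626 -0.0257
turner (302.5, 150) 0.0627 -0.0761<stdin>:14: DeprecationWarning: Arrays of 2-dimensional vectors are deprecated. Use arrays of 3-dimensional vectors instead. (deprecated in NumPy 2.0)
```

```bash
sed -i 's/^TR=.*//; s/TR=np.array(\[.522,-.184,0.\])/TR=np.array([.522,-.184,0.])/' plan.py; cat >> plan.py <<'E'
TR=TR-.002*ty   # wrist-view refinement (x of the tray: see DX)
E
cat > put.py <<'E'
from bench import *; from plan import *
def rep(t):
    s=state(); print(t,round(s["time"],2),s["ee_pos"].round(4),"f",s["ft_force"].round(2),"gap",round(s["finger_gap"],4),"ff",round(s["finger_force"],1)); return s
def lower(P,start=.010,stop=-.004):
    move_l(P+[0,0,start],.08); hold(.2); f0=rep("near")["ft_force"][2]; z=start
    while z>stop:
        z-=.001; move_l(P+[0,0,z],.02); f=state()["ft_force"][2]-f0
        if f>2.5: hold(.1); f=state()["ft_force"][2]-f0
        if f>2.5: break
    print("contact df",round(f,2)); rep("down z=%.4f"%z); return z
E
python3 - <<'E'
from put import *
P,O=place("turner",-1); move_l(P+[0,0,.04],.15); z=lower(P)
E
```

```text
near 12.19 [ 0.527  -0.2366  0.0266] f [-0.48 -0.25 -0.56] gap 0.0199 ff 30.0
contact df 6.6
down z=-0.0010 15.04 [ 0.5268 -0.2365  0.0162] f [-2.71  1.61  6.04] gap 0.0196 ff 30.0
```

Contact came at TCP z = 16.2 mm, so the tips are about 2 mm above the tray floor, as planned. I release while watching the forces.

```bash
python3 - <<'E'
from put import *; import cv2
gripper_open(); rep("open"); hold(.1); rep("open2")
P,O=place("turner",-1)
move_l(P+[0,0,.004],.02); rep("up4"); move_l(P+[0,0,.03],.05); rep("up30")
move_l(P+[0,0,.12],.2); rep("up")
d=get_image("wrist"); cv2.imwrite("pics/w3.png",cv2.convertScaleAbs(d["frame"],alpha=1.6))
E
```

```text
open 15.95 [ 0.5267 -0.236   0.015 ] f [-0.59  2.93  0.09] gap 0.0759 ff 30.0
open2 16.05 [ 0.5267 -0.236   0.015 ] f [-1.24  3.53  0.5 ] gap 0.0761 ff 30.0
up4 16.45 [ 0.5266 -0.236   0.0151] f [ 12.77  -1.93 -23.52] gap 0.0762 ff 29.8
up30 17.12 [ 0.5279 -0.2373  0.0484] f [-0.26 -0.2   0.03] gap 0.0877 ff 0.0
up 17.72 [ 0.5266 -0.2364  0.1356] f [-0.69  0.02 -0.77] gap 0.0875 ff 0.0
```

View pics/w3.png

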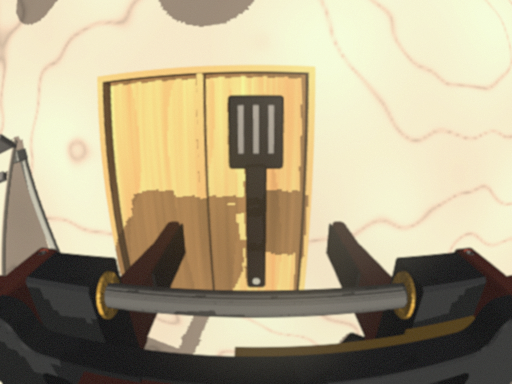

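The wrist view shows the turner flat and straight in the right-hand lane, from (256,283) at the handle to (256,97) at the head, with the handle towards the blue end. Forces stayed low (-24 N on the way up). Now the spoon.

```bash
python3 - <<'E'
from put import *; import cv2
P,O=place("turner",-1); move_l(P+[0,0,.22],.25)
p,o=pick("spoon",-1)
move_to(p+.12*n,o); rep("pre")
d=get_image("wrist"); cv2.imwrite("pics/w4.png",cv2.convertScaleAbs(d["frame"],alpha=1.6))
K=d["camera_matrix"];V=d["view"]
def fproj(P):
    c=V[:3,:3]@P+V[:3,3]; v=np.array([c[0],-c[1],-c[2]]); r=np.hypot(v[0],v[1]); th=np.arctan2(r,v[2]); return K[:2,2]+K[0,0]*th*v[:2]/r
for k in (-.1,0,.1): print(k,fproj(MID["spoon"]-k*up+.007*n).round(1))
E
```

```text
pre 19.65 [0.5887 0.1069 0.1938] f [ 0.03 -0.15  0.07] gap 0.088 ff 0.0
-0.1 [253.9 283.1]
0 [253.5 195.2]
0.1 [253.1  88.5]
```

View pics/w4.png

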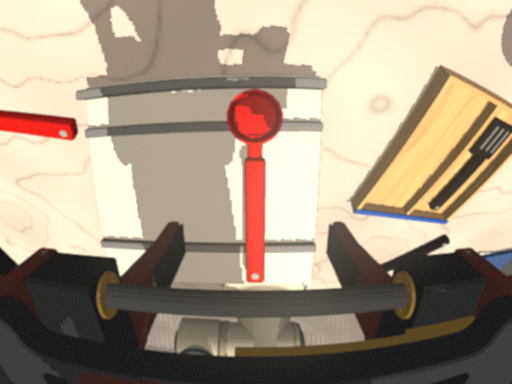

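The spoon is centred between the fingers: handle end at (255,281) against a predicted (254,283), bowl top at (254,90) against 88. I grasp it and carry it over.

```bash
python3 - <<'E'
from put import *; import cv2
p,o=pick("spoon",-1); P,O=place("spoon",-1)
move_l(p+.015*n,.12); move_l(p,.03); rep("at"); close(); rep("closed")
move_l(p+.1*n,.1); rep("lift"); move_l(p+.1*n+[-.05,0,.1],.25)
move_to(P+[0,0,.25],O); move_l(P+[0,0,.10],.25); rep("hover")
d=get_image("wrist"); cv2.imwrite("pics/w5.png",cv2.convertScaleAbs(d["frame"],alpha=1.6))
E
```

```text
at 21.38 [0.5204 0.0981 0.095 ] f [-0.37 -0.31 -0.4 ] gap 0.0879 ff 0.0
closed 22.43 [0.5205 0.0981 0.095 ] f [ 0.08 -0.31  0.06] gap 0.0194 ff 30.0
lift 23.57 [0.577  0.1066 0.1764] f [ 0.44 -0.07  0.24] gap 0.0199 ff 30.0
hover 25.89 [ 0.534  -0.1361  0.1172] f [ 0.02 -0.09 -0.43] gap 0.0196 ff 30.0
```

View pics/w5.png

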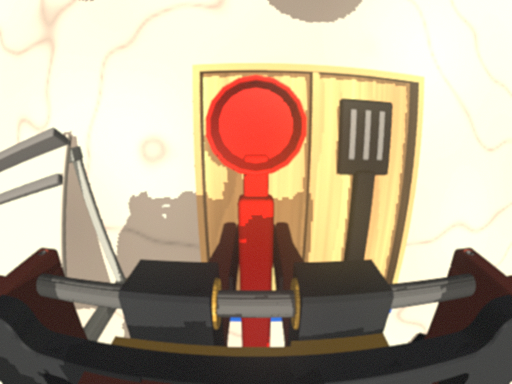

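The spoon is held straight over the left lane with its bowl at (256,124). The divider is at (316,75) and the turner is undisturbed at (365,135). I lower and release it the same way.

```bash
python3 - <<'E'
from put import *; import cv2
P,O=place("spoon",-1); P=P-.003*tx
move_l(P+[0,0,.03],.15); lower(P)
gripper_open(); rep("open"); move_l(P+[0,0,.004],.02); rep("up4"); move_l(P+[0,0,.03],.05); rep("up30")
move_l(P+[0,0,.2],.25); rep("up")
movej([-1.333,.091,1.231,0,1.82,0.5]); rep("home")
for n_ in ("scene","top"):
    d=get_image(n_); np.savez(f"/tmp/{n_}1.npz",**{k:np.array(v) for k,v in d.items()})
    cv2.imwrite(f"pics/{n_}1.png",cv2.resize(cv2.convertScaleAbs(d["frame"],alpha=1.5),(800,600),interpolation=cv2.INTER_CUBIC))
E
```

```text
near 27.16 [ 0.5303 -0.1365  0.0264] f [-0.01 -0.75 -0.36] gap 0.0199 ff 30.0
contact df 6.06
down z=-0.0010 30.01 [ 0.5303 -0.1365  0.0163] f [-2.36  1.21  5.69] gap 0.0201 ff 30.0
open 30.92 [ 0.5301 -0.1361  0.015 ] f [0.4  1.97 0.15] gap 0.0765 ff 30.0
up4 31.32 [ 0.53   -0.136   0.0151] f [ 15.04  -1.15 -26.87] gap 0.0763 ff 29.8
up30 31.98 [ 0.5312 -0.1366  0.0478] f [-0.39 -0.18 -1.14] gap 0.0879 ff 0.0
up 32.82 [ 0.5297 -0.1362  0.2145] f [ 0.46 -0.19 -0.69] gap 0.0878 ff 0.0
home 34.85 [ 0.1751 -0.5736  0.2306] f [0.02 0.3  0.05] gap 0.0877 ff 0.0
```

View pics/scene1.png

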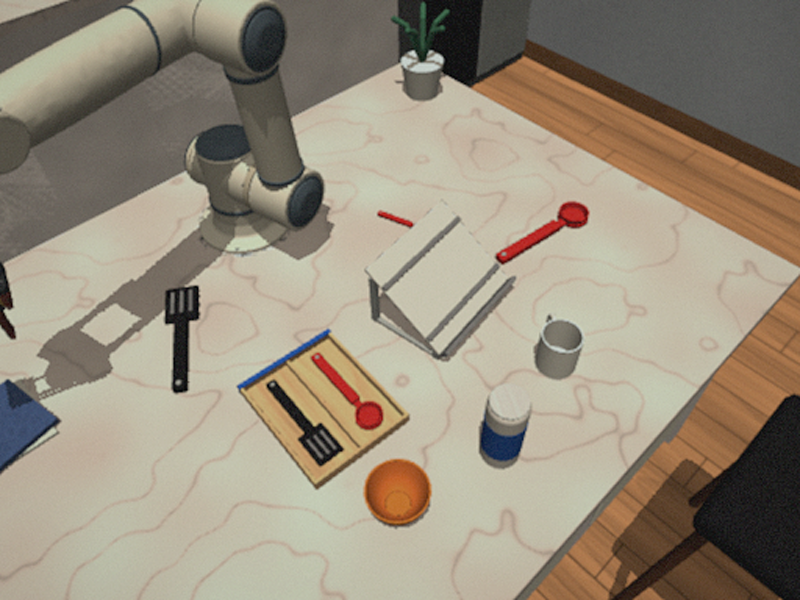

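```bash
python3 - <<'E'
from meas import *
from plan import tx,ty,TR
import numpy as np
for n in ("scene","top"):
    d=dict(np.load(f"/tmp/{n}1.npz")); d0=dict(np.load(f"/tmp/{n}0.npz")); W=cloud(d);W0=cloud(d0)
    for c,y in (("black",-.05),("red",.05)):
        m=comp(masks(d)[c],W,(TR+y*ty)[:2],.06); v,u=np.nonzero(m); P=on_plane(d,np.c_[u,v],[0,0,1],[0,0,.02])
        a=(P-TR)@tx;b=(P-TR)@ty; h=a<.02; k=np.polyfit(a[h],b[h],1)
        q=W[cv2.erode(m.astype(np.uint8),np.ones((3,3)))>0]; aa=(q-TR)@tx
        print(n,c,"x",a.min().round(3),a.max().round(3),"y mid",k[1].round(4),"yaw rel",np.degrees(k[0]).round(2),"z handle/mid/head",[np.nanmedian(q[(aa>lo)&(aa<hi),2]).round(4) for lo,hi in((-.1,-.06),(-.06,.03),(.05,.1))])
    o=[np.nanmean(x[masks(dd)["orange"]][:,:],0) for x,dd in((W0,d0),(W,d))]; print(n,"bowl moved",(o[1]-o[0]).round(4))
    df=cv2.absdiff(d["frame"],d0["frame"]).max(2); R=((W0[...,0]>.68)&(W0[...,0]<.9)&(abs(W0[...,1])<.35)); print("changed px among bystanders",int((df[R]>40).sum()))
E
```

```text
scene black x -0.099 0.101 y mid -0.051 yaw rel 0.45 z handle/mid/head [np.float64(0.0183), np.float64(0.0185), np.float64(0.0126)]
scene red x -0.098 0.103 y mid 0.0486 yaw rel 0.13 z handle/mid/head [np.float64(0.0193), np.float64(0.0187), np.float64(0.0116)]
scene bowl moved [ 0.0093 -0.0371  0.0108]
changed px among bystanders 0
top black x -0.101 0.094 y mid -0.045 yaw rel -0.19 z handle/mid/head [np.float64(0.0198), np.float64(0.0198), np.float64(0.0148)]
top red x -0.099 0.101 y mid 0.0537 yaw rel -0.4 z handle/mid/head [np.float64(0.0201), np.float64(0.0201), np.float64(0.0129)]
top bowl moved [-0.0034 -0.0012  0.0003]
changed px among bystanders 0meas.py:5: RuntimeWarning: All-NaN slice encountered
  m=np.nanmedian(W[l==i],0)
```

The final scene shows the turner at (300,425) and the spoon at (348,390), one in each lane with handles to the blue end. They lie within 0.5° of straight, and the handle tops measure about 19-20 mm, so both are flat on the floor. The scene "bowl moved" figure comes from an orange mask that also catches other pixels. No bystander pixels changed in either view, so I hand in.

```bash
python3 -c "
from bench import *
print(job_done())"
```

```text
the job is handed in; nothing more can be done
None
```

I laid the turner and the spoon flat and straight, one in each tray lane with handles to the blue end, left the cup, bowl and mug unmoved, and handed the job in at about 35 s; no verdict came back.

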